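# Close the ribbon guide to its gauge mark

### The job

Set the width of the ribbon guide screwed to the bench: with a fingertip resting lightly on top of the knurled wheel, roll the wheel until the gap between the two upright cheeks has closed so far that the dark pointer on the sliding cheek stands in line with the brass gauge mark on the scale bar, then take your finger away. Do not press or squeeze the wheel hard or pull it up, and do not touch the sliding cheek, its rack bar or the gauge mark. Leave the loose ribbon spools where they stand.

Things in the scene. Friction and masses are not known exactly. Their poses are not given: they have to be found in the camera images.
- guide: ribbon guide fixed to the bench: dark base 90 mm (x) by 276 mm (y), on it a grey sprung deck. Origin: centre of underside, z up. At the deck's -y end a fixed cheek (inner face y = -102, top z = 74 mm), at its +y end a housing (x -21..33, y 32..108, top z = 74 mm) with the upper 24 mm of the wheel standing out; the sliding cheek between. Scale bar on the -x side (x -39..-29, top z = 42 mm)
- thumbwheel: knurled steel wheel, 60 mm across, 22 wide; origin at its centre (guide frame 0, 70, 68 mm), axle along the guide's x; its top, 98 mm above the bench, is the guide's highest point. Rolling its TOP to the guide's +y (away from the cheeks) closes the gap, to -y opens it; 30 mm of rim travel moves the cheek 10.5 mm, so several strokes are needed. Needs about 1.5 N at the rim; stays where left
- wheel_top (a point): topmost point of the wheel, in the middle of its 22 mm width; it does not turn with the wheel but goes down with the deck when pressed
- deck (a joint): how far the sprung deck with all it carries is pressed down (m): about 0 at rest, positive down to 0.0075 where it meets a hard stop, negative when pulled up. The spring takes about 1.2 N per mm, so pressing the wheel down 3 to 5 mm (4 to 6 N) is good for rolling
- jaw: sliding cheek: aluminium plate 60 mm (guide's x) by 6 by 46, top z = 76 mm, moved along the guide's y by the wheel; gap at the start 63 to 75 mm. Origin 16 mm above the bench, on its face towards the fixed cheek. Its rack bar (8 by 8 mm, guide's x = 18, z = 40..48 mm) runs 180 mm to +y through the housing, its end up to 155 mm from the guide's centre
- pointer_tip (a point): front end of the dark pointer blade (2.5 mm thick, at z = 54 mm) that reaches from the sliding cheek over the scale bar
- mark_tip (a point): upper rear edge of the brass gauge mark, an upright fin 2.5 mm thick on a saddle on the front of the scale bar, top at z = 54 mm; its axes are the guide's. Not to be moved; 16 to 48 mm from the pointer at the start. The gap is right when pointer_tip and mark_tip have the same y in the guide's frame
- rider: the brass gauge mark itself: saddle 9 mm wide (guide's y) with the upright fin, on the front of the scale bar (guide's x -48..-39, z = 28..54 mm); origin 16 mm above the bench, on the guide's centre line level with the fin; touch it with nothing
- ribbon_white: loose white ribbon spool lying flat, 100 mm in diameter, 50 mm high, beyond the wheel end of the guide; origin at the centre of its underside
- ribbon_pink: loose pink ribbon spool lying flat, 90 mm in diameter, 28 mm high, beyond the fixed-cheek end of the guide; origin at the centre of its underside
- ribbon_gold: loose gold ribbon spool lying flat, 65 mm in diameter, 16 mm high, beyond the white spool; origin at the centre of its underside

How it is judged:
On the way, in this order (a step that is already met when the one before it is completed fails the run):
1. a fingertip rests on the wheel (contact force between the fingers and thumbwheel above 0.5 N), for 0.1 s.
2. the pointer stands in line with the gauge mark (y of pointer_tip in the frame of mark_tip between -0.003 and 0.003 m), for 0.2 s.
At the end, for the whole second after the job is handed in: the pointer is within 3 mm of the gauge mark along the guide, at rest, with the wheel released the mark where it was (4 mm) and the three spools within 20 mm of where they stood (all of step 2 and linear speed of jaw below 0.003 m/s and value of joint deck below 0.002 m and distance of mark_tip from where it was at the start of the episode below 0.004 m and distance of each of ribbon_white, ribbon_pink, ribbon_gold from where it was at the start of the episode below 0.02 m); the robot touches nothing.
It fails at once if the wheel (and the deck with it) is pulled up by more than 2.5 mm (value of joint deck below -0.0025 m).
It fails at once if the wheel is pressed or squeezed with more than 22 N (contact force between the fingers and thumbwheel above 22 N).
It fails at once if the sliding cheek or its rack bar is touched (over 1 N) (contact force between any of the fingers, the arm and jaw above 1 N).
It fails at once if the gauge mark is touched (over 1 N) (contact force between any of the fingers, the arm and rider above 1 N).
It fails at once if a ribbon spool is shifted or lifted by more than 20 mm (distance of any of ribbon_white, ribbon_pink, ribbon_gold from where it was at the start of the episode above 0.02 m).
It also fails if it takes over 64 s, if anything falls off the work surface, if the arm or the gripper's body presses on something with over 40 N, if the wrist force passes 120 N, or if a joint passes its speed limit or range.

### The arm

A 7-joint arm with a two-finger parallel gripper is mounted at the origin on a cart in front of the work surface, level with it; the furniture and walls round the work are solid. World frame = base frame: x ahead of the robot, y to its left, z up, the work surface at z = 0. Lengths are in m, angles in rad, forces in N, time in s.
With the tool pointing down it reaches from about 0.425 to 0.875 m from the base axis. Payload 8.4 kg.
Tool frame: the origin (TCP) lies midway between the tips of the shut fingers; the grasp point (between the pads) lies behind it (r.grasp_offset is the z of the grasp point in the tool frame, in m); z points along the fingers, y is the direction in which the jaws open and shut (so a half turn about z gives the same grasp; the last joint's range is limited). The gripper opens to 87 mm and grips with 3 to 60 N. Pads are 19 mm wide; open, the fingers measure 117 mm over their backs; the gripper's body (75 mm by 190 mm) begins 51 mm behind the grasp point.
Start: joints at [1.115, 0.333, 0.04, 1.465, -0.013, 1.343, -0.059], TCP at [0.227, -0.609, 0.223] pointing down, gripper open.
Joint ranges: [-2.58, 2.58], [-0.38, 2.09], [-1.3, 1.39], [0.25, 2.4], [-1.5, 4.64], [0.08, 2.09], [-2.65, 2.65]. Speed limits (rad/s): [2.22, 2.22, 2.79, 2.79, 3.14, 3.14, 3.14].

### API

Orientations are given as a unit quaternion [x, y, z, w].
In Python, from plant import telemetry, imaging, r, nets gives the robot as it stands.
- The arm moves only by the tool send_rows, never from a script. Its argument "targets" is a list of rows, each an object with "offset": the shift along the world's x, y, z in cm, a list of three; "yaw": the turn about the world's z in rad. In form: [{"offset": [dx, dy, dz], "yaw": yaw}, ...]. A call has exactly 8 rows; each row is the pose to reach, as a shift and turn from the pose commanded when the call began; what a row does not reach only later rows make up. A row lasts 1/12 s, in which the tool goes at most 41.7 mm and 7.16 degrees, less where a joint would pass 70% of its speed; a pose out of reach is approached as far as the arm can. A call with a gripper value outside its range is refused whole. "hand" is the closure, from -1 (fully open) to 1 (shut), set as the call begins (left out, the last holds). The fingers move at their own pace and stop on an object; "squeeze" is the grip in N (left out, the last holds). Time passes only in rows, so rows that repeat a pose let the fingers close, or fill a call up. It gives the time, the measured TCP pose, the force and the opening at its end, in the units of the state.
- telemetry.get_state(): the state, without advancing time (a new reading comes with each control period).
- imaging.grab_frame(name): name is "scene" or "top" or "wrist"; returns a dict with "frame" (420x560x3 uint8, red, green, blue), "range_z" (420x560 float32, m along the optical axis (not along the pixel's ray), 0 where there is no reading), "vfov" (degrees; the focal length in pixels is half the picture's height over the tangent of half this angle, whatever the lens; pixels are square), "cx", "cy" (the principal point, pixels), "pose" (4x4, takes a point from camera to world coordinates). Camera axes: x right, y down, z forward; pixel columns grow to the right and rows downward; lengths in m; the calibration is good to about 2 mm. A picture is of the moment at which its call begins.
- r.sign_off(): hands the job in, once; it reports no verdict.
Trained networks look in the newest picture that a camera, given by its name, has taken for a name from the list of things; names that differ only in an ending like _2 or _b are one class to them, and where a whole thing is asked for, a point or a joint stands for the part that bears it (a point fixed in the world has none). Each returns a list of dicts, best first, with "confidence" (0 to 1); they miss things now and then, are a little off and sometimes report something else, mostly with a low value. They report only what shows in the picture. A call takes as long as a camera call.
- nets.find_in(camera, target): "rect" ([left, top, right, bottom] in pixels, round what is visible of it).
- nets.mark_of(camera, target): "pixel" ([column, row] in pixels: a listed point, or the origin of a listed thing).
The state is a dict: "t": time; "joints": joint angles; "joint_vel": joint speeds; "joint_efforts": joint torques, N m; "ee_pos": TCP position; "orientation": TCP orientation; "force": force on the tool from outside, world axes, zero at the start; "torque": the same for the moment, N m; "width": opening from 0.0 (shut) to 1.0 (fully open).
Only numpy, scipy, OpenCV 4.12 (cv2) and the standard library are available. Lean on these libraries where they do the work, as an engineer would, in place of code of your own. Each camera call takes 0.05 s, during which the arm holds its last target.

## Working session

There is one attempt and no reset: what is moved stays moved. The work goes in short steps, Python scripts to look and compute and a tool call to move; the robot and the scene stay as the last step left them, time stands still between calls to the robot, and variables do not carry over. Pictures are saved under pics/ and viewed, and the job is handed in when it is done.

Besides the shell and the picture viewer there is one more tool, called after "Request:" as name(argument=value, ...), one argument or row to a line, values as JSON. send_rows: Moves the arm, as the interface text tells. Its arguments: {"type":"object","properties":{"targets":{"type":"array"},"hand":{"type":"number"},"squeeze":{"type":"number"}},"required":["targets"]}

```bash
mkdir -p pics; ls
cat > h.py <<'E'
from plant import telemetry, imaging, r, nets
import numpy as np, cv2
def cam(f):
    fl=210/np.tan(np.radians(f["vfov"])/2); return fl,f["cx"],f["cy"],np.array(f["pose"])
def px2w(f,u,v,z=None):
    fl,cx,cy,P=cam(f)
    d=np.array([(u-cx)/fl,(v-cy)/fl,1.])
    if z is None:
        c=f["range_z"][int(round(v)),int(round(u))]*d
        return P[:3,:3]@c+P[:3,3]
    dw=P[:3,:3]@d; s=(z-P[2,3])/dw[2]; return P[:3,3]+s*dw
def cloud(f):
    fl,cx,cy,P=cam(f); v,u=np.mgrid[0:420,0:560]; Z=f["range_z"]
    c=np.stack([(u-cx)/fl*Z,(v-cy)/fl*Z,Z],-1); w=c@P[:3,:3].T+P[:3,3]; w[Z<=0]=np.nan; return w
def w2px(f,p):
    fl,cx,cy,P=cam(f); c=P[:3,:3].T@(np.array(p)-P[:3,3]); return fl*c[0]/c[2]+cx, fl*c[1]/c[2]+cy
def save(f,n): cv2.imwrite("pics/"+n,f["frame"][:,:,::-1])
E
python3 - <<'E'
from h import *
for c in ["scene","top","wrist"]:
    f=imaging.grab_frame(c); save(f,c+"0.png"); print(c,f["vfov"],f["cx"],f["cy"],np.round(f["pose"],3).tolist())
    if c=="wrist":continue
    for t in ["guide","thumbwheel","wheel_top","jaw","pointer_tip","mark_tip","rider","ribbon_white","ribbon_pink","ribbon_gold"]:
        m=nets.mark_of(c,t)[:1]
        if m: 
            u,v=m[0]["pixel"]; print(t,m, np.round(px2w(f,u,v),3))
s=telemetry.get_state(); print(s, r.grasp_offset)
E
```

```text
pics
scene 49.183101056566265 284.7896977669165 214.7391681626258 [[-0.812, -0.344, 0.471, 0.007], [-0.583, 0.5, -0.64, 0.89], [-0.015, -0.795, -0.607, 0.876], [0.0, 0.0, 0.0, 1.0]]
guide [{'pixel': [282.3, 239.7], 'confidence': 0.83}] [0.604 0.093 0.025]
thumbwheel [{'pixel': [272.0, 234.5], 'confidence': 0.43}] [0.597 0.148 0.086]
wheel_top [{'pixel': [268.2, 227.1], 'confidence': 0.79}] [0.614 0.141 0.1  ]
jaw [{'pixel': [285.3, 229.9], 'confidence': 0.84}] [0.623 0.051 0.025]
pointer_tip [{'pixel': [296.4, 225.8], 'confidence': 0.82}] [0.592 0.039 0.046]
mark_tip [{'pixel': [234.9, 296.1], 'confidence': 0.6}] [0.56  0.348 0.047]
rider [{'pixel': [298.5, 223.6], 'confidence': 0.41}] [0.599 0.018 0.037]
ribbon_white [{'pixel': [230.8, 298.6], 'confidence': 0.89}] [0.574 0.35  0.031]
ribbon_pink [{'pixel': [310.7, 197.1], 'confidence': 0.6}] [ 0.651 -0.128  0.027]
ribbon_gold [{'pixel': [213.4, 325.4], 'confidence': 0.41}] [0.442 0.527 0.202]
top 46.87226270055254 275.30711366678395 213.52586675449587 [[-0.027, -0.997, 0.072, 0.519], [-1.0, 0.026, -0.004, 0.044], [0.002, -0.072, -0.
[... 840 characters left out ...]
t': 1.15, 'joints': array([ 1.11478871,  0.33320302,  0.03991611,  1.465428  , -0.01340511,
        1.34327638, -0.05853941]), 'joint_vel': array([-0.00056685, -0.00022336,  0.00142182, -0.00072876,  0.00112128,
        0.00051455,  0.00088946]), 'joint_efforts': array([-2.94061010e-04, -6.56112957e+01,  1.33286599e+00, -4.04052615e+01,
       -5.98673034e-02,  3.52559297e-02, -1.09733756e-05]), 'ee_pos': array([ 0.22700385, -0.60903752,  0.22253044]), 'orientation': array([ 9.84135901e-01,  1.77416256e-01, -2.25369261e-06, -2.45565053e-05]), 'force': array([-0.37803474,  0.16107105, -0.58046972]), 'torque': array([ 0.04385233, -0.02059842,  0.00598261]), 'width': 0.9962224560821055} -0.0187
```

View images.

Run:
```python
import cv2
a=cv2.imread("pics/top0.png")[130:300,100:400]; cv2.imwrite("pics/top0c.png",cv2.resize(a,None,fx=2.6,fy=2.6,interpolation=cv2.INTER_CUBIC))
a=cv2.imread("pics/scene0.png")[160:370,160:370]; cv2.imwrite("pics/scene0c.png",cv2.resize(a,None,fx=2.8,fy=2.8,interpolation=cv2.INTER_CUBIC))
```

```text
(no output)
```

View pics/top0c.png

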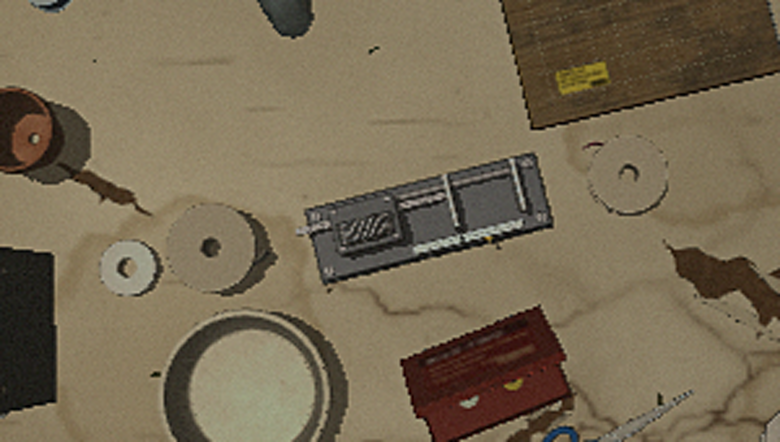

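View pics/scene0c.png

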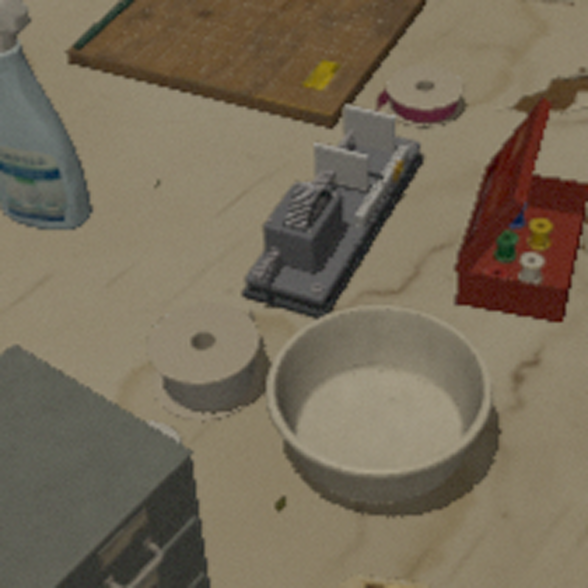

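View pics/scene0.png

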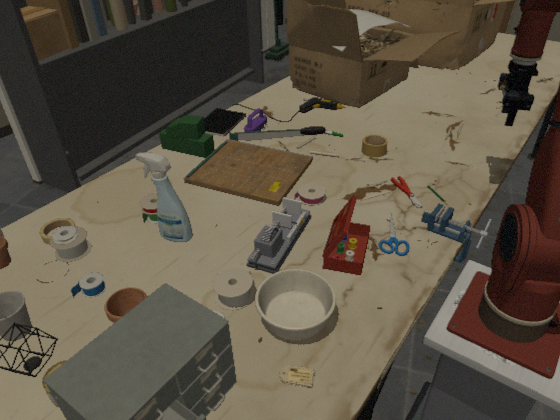

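Run:
```python
from h import *
f=imaging.grab_frame("top"); w=cloud(f)
m=(w[...,2]>0.012)&(w[...,2]<0.11)&(w[...,0]>0.52)&(w[...,0]<0.70)&(w[...,1]>-0.1)&(w[...,1]<0.23)
m=m.astype(np.uint8); n,l,st,c=cv2.connectedComponentsWithStats(m)
i=l[217,250]; P=w[l==i]; print(st[i])
rc=cv2.minAreaRect(P[:,:2].astype(np.float32)); print(rc)
low=P[(P[:,2]<0.032)]; print(cv2.minAreaRect(low[:,:2].astype(np.float32)))
hi=P[P[:,2]>0.085]; print(hi.mean(0),hi[:,2].max(),cv2.minAreaRect(hi[:,:2].astype(np.float32)))
# base table height check
print("table",px2w(f,250,260),px2w(f,330,225))
# tall things in band
z=w[...,2]; 
for x in np.arange(0.2,0.95,0.05):
    print("%.2f"%x,[int(100*np.nanmax(np.append(z[(abs(w[...,0]-x)<.025)&(abs(w[...,1]-y)<.025)],-0.01))) for y in np.arange(-0.6,0.5,0.05)])
```

```text
[ 214  189   98   49 2580]
((0.6213908195495605, 0.07627395540475845), (0.0896301195025444, 0.28396326303482056), 12.270540237426758)
((0.6237137913703918, 0.07040821760892868), (0.08758559077978134, 0.27152174711227417), 12.279281616210938)
[0.60920275 0.13794772 0.09398324] 0.10309588578714846 ((0.6089891195297241, 0.1384550780057907), (0.023389479145407677, 0.050917524844408035), 14.390018463134766)
table [0.48624183 0.11771174 0.00507097] [ 0.58510306 -0.12632525  0.00319464]
0.20 [31, 39, 34, 0, 0, 0, 0, 5, 4, 1, 0, 0, 1, 0, 0, 0, 0, 0, 1, 0, 0, 0]
0.25 [35, 39, 33, 0, 1, 0, 0, 7, 7, 0, 0, 0, 1, 1, 0, 1, 0, 1, 0, 0, 1, 0]
0.30 [0, 0, 1, 0, 1, 1, 1, 7, 7, 0, 1, 1, 0, 1, 0, 0, 0, 1, 0, 1, 1, 1]
0.35 [1, 0, 0, 1, 1, 1, 1, 1, 0, 1, 1, 1, 0, 5, 1, 0, 7, 7, 7, 7, 1, 1]
0.40 [1, 1, 0, 1, 0, 2, 1, 1, 1, 1, 4, 5, 4, 14, 14, 0, 7, 1, 1, 7, 1, 1]
0.45 [0, 0, 0, 1, 2, 2, 0, 0, 0, 0, 4, 14, 14, 14, 13, 0, 7, 1, 1, 7, 0, 1]
0.50 [1, 1, 0, 1, 2, 1, 1, 1, 0, 1, 0, 13, 11, 7, 0, 0, 7, 7, 7, 7, 0, 1]
0.55 [1, 1, 1, 0, 1, 1, 0, 0, 0, 1, 1, 0, 1, 0, 2, 3, 3, 5, 5, 5, 2, 2]
0.60 [5, 5, 5, 0, 0, 0, 1, 0, 0, 3, 0, 4, 5, 7, 9, 10, 7, 5, 6, 5, 2, 2]
0.65 [5, 5, 5, 1, 0, 0, 1, 1, 3, 3, 3, 8, 6, 8, 8, 8, 7, 0, 5, 5, 0, 1]
0.70 [0, 5, 4, 0, 0, 0, 1, 1, 3, 3, 3, 7, 7, 2, 0, 0, 1, 0, 1, 1, 0, 1]
0.75 [1, 0, 1, 2, 14, 14, 2, 3, 3, 3, 3, 3, 0, 0, 0, 0, 0, 1, 0, 1, 1, 1]
0.80 [2, 1, 0, 0, 13, 14, 3, 3, 3, 3, 3, 3, 1, 1, 0, 1, 0, 0, 0, 0, 0, 0]
0.85 [1, 2, 0, 0, 0, 13, 3, 3, 3, 3, 3, 3, 3, 1, 1, 1, 25, 26, 1, 0, 1, 0]
0.90 [0, 2, 1, 2, 1, 11, 4, 3, 3, 3, 3, 3, 3, 0, 0, 0, 27, 28, 0, 0, 1, 1]
```

Request:
send_rows(
  targets=[
    {"offset": [1.5, 3, 0.5], "yaw": 0},
    {"offset": [3, 6, 1], "yaw": 0},
    {"offset": [5, 9, 1], "yaw": -0.02},
    {"offset": [7, 12, 1], "yaw": -0.04},
    {"offset": [9, 15, 1], "yaw": -0.06},
    {"offset": [11, 18.5, 1], "yaw": -0.08},
    {"offset": [13, 22, 1], "yaw": -0.1},
    {"offset": [15, 25.5, 1], "yaw": -0.12},
  ],
  hand=1,
  squeeze=10,
)

```text
t: 1.87
ee_pos: [0.3776, -0.3523, 0.2328]
orientation: [0.993, 0.118, 0.0, 0.0]
force: [0.4, -0.6, 0.6]
width: 0.482
```

View pics/wrist0.png

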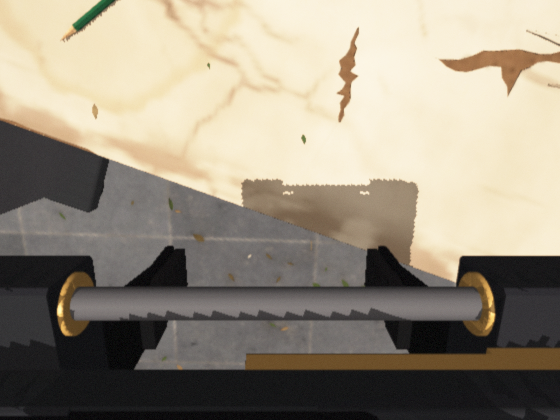

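Request:
send_rows(
  targets=[
    {"offset": [2, 3, 0], "yaw": 0},
    {"offset": [4, 6, 0], "yaw": 0},
    {"offset": [5, 9, 0], "yaw": 0},
    {"offset": [6, 12, 0], "yaw": 0},
    {"offset": [8, 15, 0], "yaw": 0},
    {"offset": [9, 18, 0], "yaw": 0},
    {"offset": [10, 21, 0], "yaw": 0},
    {"offset": [11, 24, 0], "yaw": 0},
  ],
)

```text
t: 2.53
ee_pos: [0.4874, -0.1125, 0.2328]
orientation: [0.993, 0.118, 0.0, 0.0]
force: [0.5, -0.5, 0.1]
width: 0.012
```

Request:
send_rows(
  targets=[
    {"offset": [1, 3, 0], "yaw": 0},
    {"offset": [2, 6, 0], "yaw": 0},
    {"offset": [3, 9, 0], "yaw": 0},
    {"offset": [4, 12, 0], "yaw": 0},
    {"offset": [5, 15, 0], "yaw": 0},
    {"offset": [5, 16, 0], "yaw": 0},
    {"offset": [5, 16, 0], "yaw": 0},
    {"offset": [5, 16, 0], "yaw": 0},
  ],
)

```text
t: 3.2
ee_pos: [0.5369, 0.0458, 0.2325]
orientation: [0.993, 0.119, -0.0, 0.0]
force: [0.5, -0.4, -0.3]
width: 0.004
```

Run:
```python
from h import *
f=imaging.grab_frame("wrist"); save(f,"wrist1.png"); np.savez("w1.npz",**{k:f[k] for k in f})
for t in ["guide","wheel_top","jaw","pointer_tip","mark_tip","rider"]:
    m=nets.mark_of("wrist",t)[:1]
    if m:
        u,v=m[0]["pixel"]; print(t,m,np.round(px2w(f,u,v),4), np.round(px2w(f,u,v,0.054),4))
s=telemetry.get_state(); print(s["ee_pos"],s["orientation"],s["force"],s["t"],s["width"])
```

```text
guide [{'pixel': [270.8, 85.5], 'confidence': 0.77}] [0.6281 0.073  0.0273] [0.6267 0.0723 0.054 ]
wheel_top [{'pixel': [178.5, 80.2], 'confidence': 0.75}] [0.6115 0.1414 0.0971] [0.6118 0.1526 0.054 ]
pointer_tip [{'pixel': [300.0, 134.5], 'confidence': 0.77}] [0.5891 0.0326 0.0086] [0.5916 0.0363 0.054 ]
mark_tip [{'pixel': [332.0, 134.7], 'confidence': 0.49}] [0.5981 0.0062 0.0455] [0.5983 0.0076 0.054 ]
[0.5370131  0.04497057 0.232632  ] [9.93091391e-01 1.17343367e-01 7.50386238e-05 1.33355501e-04] [-0.11836971 -0.20291391 -0.12213322] 3.55 0.006702615020275462
```

View pics/wrist1.png

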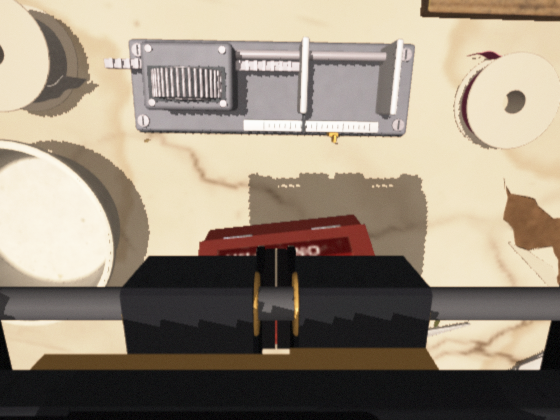

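Run:
```python
from h import *
a=cv2.imread("pics/wrist1.png")[30:150,100:420]; cv2.imwrite("pics/w1c.png",cv2.resize(a[70:120,120:280],None,fx=5,fy=5,interpolation=cv2.INTER_CUBIC))
f=dict(np.load("w1.npz"))
w=cloud(f); m=((w[...,2]>0.012)&(w[...,2]<0.11)).astype(np.uint8); m[160:]=0
n,l,st,c=cv2.connectedComponentsWithStats(m); i=l[90,270]; P=w[l==i]
low=P[(P[:,2]<0.03)]; print(cv2.minAreaRect(low[:,:2].astype(np.float32)))
hi=P[P[:,2]>0.08]; print(len(hi),hi.mean(0),np.percentile(hi[:,2],[50,95,100]),cv2.minAreaRect(hi[:,:2].astype(np.float32)))
hi=P[P[:,2]>0.094]; print(len(hi),hi.mean(0))
# housing top
ho=P[(abs(P[:,2]-0.074)<0.004)]; print(len(ho))
# edges of the base: fit lines to front/back base edges (z~0.02)
fl,cx,cy,Pm=cam(f)
for (u,v) in [(131,40),(414,45),(409,135),(136,132)]:
    print((u,v),px2w(f,u,v,0.02))
```

```text
((0.6255149841308594, 0.07208243757486343), (0.08422551304101944, 0.27071166038513184), 12.727595329284668)
2036 [0.61034214 0.13798046 0.09236286] [0.09395908 0.09785415 0.09932661] ((0.6102369427680969, 0.14010752737522125), (0.02442541904747486, 0.05548161268234253), 12.978387832641602)
1015 [0.61026486 0.14004549 0.09625369]
5155
(131, 40) [0.63687315 0.21107717 0.02      ]
(414, 45) [ 0.69595649 -0.05046501  0.02      ]
(409, 135) [ 0.61530712 -0.07380582  0.02      ]
(136, 132) [0.55305933 0.19502815 0.02      ]
```

View pics/w1c.png

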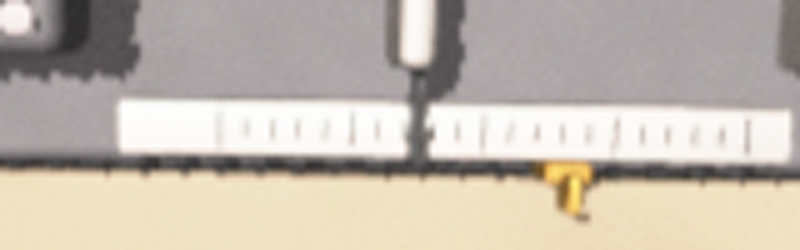

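Request:
send_rows(
  targets=[
    {"offset": [2, 2.5, 0], "yaw": 0},
    {"offset": [4, 5, -1], "yaw": -0.01},
    {"offset": [6, 7, -3], "yaw": -0.01},
    {"offset": [7.6, 8.2, -6], "yaw": -0.01},
    {"offset": [7.6, 8.2, -9], "yaw": -0.01},
    {"offset": [7.6, 8.2, -11.5], "yaw": -0.01},
    {"offset": [7.6, 8.2, -12], "yaw": -0.01},
    {"offset": [7.6, 8.2, -12], "yaw": -0.01},
  ],
)

```text
t: 4.22
ee_pos: [0.6118, 0.1271, 0.1108]
orientation: [0.994, 0.113, -0.002, 0.0]
force: [-0.2, -0.0, 1.7]
width: 0.004
```

Run:
```python
from h import *
f=dict(np.load("w1.npz")); ps=np.radians(12.8); ey=np.array([-np.sin(ps),np.cos(ps)])
c=np.array([0.6255,0.0721])
for z in (0.054,):
  p=px2w(f,303.6,131,z); m=px2w(f,334.6,138.5,z)
  ex=np.array([np.cos(ps),np.sin(ps)])
  for q in (p,m): print(q,(q[:2]-c)@ex,(q[:2]-c)@ey)
f=imaging.grab_frame("wrist"); save(f,"wrist2.png")
f=imaging.grab_frame("top"); save(f,"top2.png")
a=f["frame"][190:250,200:320,::-1]; cv2.imwrite("pics/top2c.png",cv2.resize(a,None,fx=6,fy=6,interpolation=cv2.INTER_CUBIC))
s=telemetry.get_state(); print(s["ee_pos"],s["orientation"],s["force"],s["t"],s["width"])
```

```text
[0.59539227 0.03386885 0.054     ] -0.037829587901836395 -0.03061075642765145
[0.5955948  0.00434284 0.054     ] -0.044173535855589266 -0.059447895626180185
[0.61375949 0.12780221 0.11415992] [ 9.93612968e-01  1.12838708e-01  8.31263761e-04 -7.23195110e-05] [0.29136704 0.77088223 1.14153938] 4.3167 0.003268091767278375
```

View pics/wrist2.png

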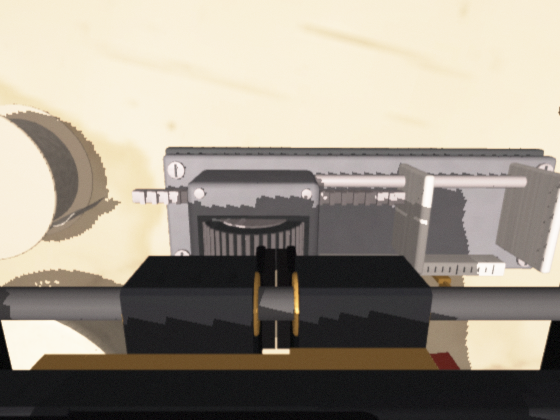

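View pics/top2c.png

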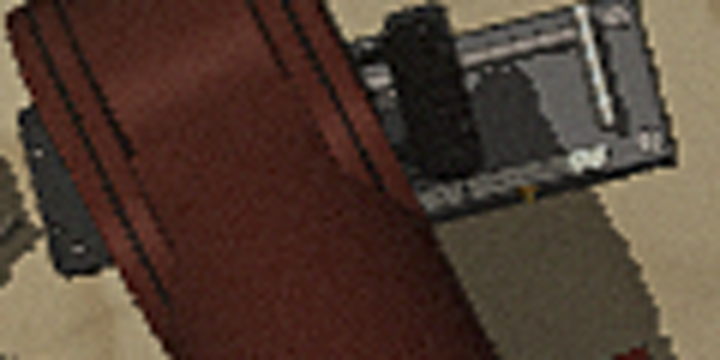

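Request:
send_rows(
  targets=[
    {"offset": [0, 0, -0.7], "yaw": 0},
    {"offset": [0, 0, -1.2], "yaw": 0},
    {"offset": [0, 0, -1.4], "yaw": 0},
    {"offset": [0, 0, -1.5], "yaw": 0},
    {"offset": [0, 0, -1.6], "yaw": 0},
    {"offset": [0, 0, -1.7], "yaw": 0},
    {"offset": [0, 0, -1.7], "yaw": 0},
    {"offset": [0, 0, -1.7], "yaw": 0},
  ],
)

```text
t: 4.98
ee_pos: [0.6132, 0.1279, 0.0958]
orientation: [0.994, 0.113, 0.0, 0.0]
force: [-0.3, -0.4, 2.2]
width: 0.009
```

Run:
```python
from h import *
f=imaging.grab_frame("wrist"); save(f,"wrist3.png")
s=telemetry.get_state(); print(s["ee_pos"],s["orientation"],s["force"],s["t"],s["width"])
```

```text
[0.61315755 0.12791255 0.09580835] [9.93584371e-01 1.13093171e-01 1.75987595e-04 2.47427722e-05] [ 0.10295865 -1.68884577  1.06940905] 5.0333 0.009107906875590125
```

View pics/wrist3.png

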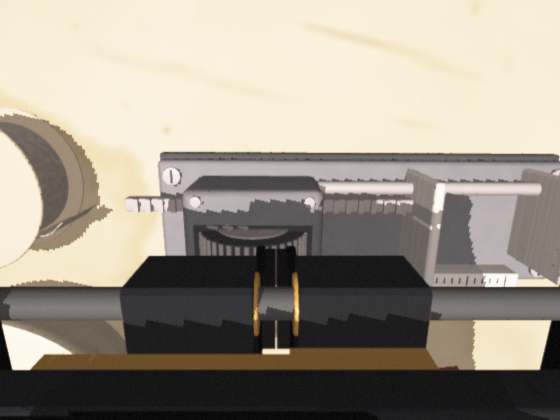

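Request:
send_rows(
  targets=[
    {"offset": [0, 0, -0.1], "yaw": 0},
    {"offset": [0, 0, -0.2], "yaw": 0},
    {"offset": [0, 0, -0.3], "yaw": 0},
    {"offset": [0, 0, -0.3], "yaw": 0},
    {"offset": [0, 0, -0.3], "yaw": 0},
    {"offset": [0, 0, -0.3], "yaw": 0},
    {"offset": [0, 0, -0.3], "yaw": 0},
    {"offset": [0, 0, -0.3], "yaw": 0},
  ],
)

```text
t: 5.7
ee_pos: [0.6132, 0.128, 0.0928]
orientation: [0.994, 0.113, 0.0, 0.0]
force: [-1.2, -1.6, 5.3]
width: 0.006
```

Request:
send_rows(
  targets=[
    {"offset": [-0.1, 0.4, 0], "yaw": 0},
    {"offset": [-0.2, 0.8, 0], "yaw": 0},
    {"offset": [-0.3, 1.2, 0], "yaw": 0},
    {"offset": [-0.35, 1.6, 0], "yaw": 0},
    {"offset": [-0.45, 2.0, 0], "yaw": 0},
    {"offset": [-0.55, 2.4, 0], "yaw": 0},
    {"offset": [-0.55, 2.4, 0], "yaw": 0},
    {"offset": [-0.55, 2.4, 0], "yaw": 0},
  ],
)

```text
t: 6.37
ee_pos: [0.6076, 0.1532, 0.093]
orientation: [0.994, 0.114, 0.0, -0.001]
force: [-0.4, 0.8, 5.6]
width: 0.002
```

Run:
```python
from h import *
f=imaging.grab_frame("wrist"); save(f,"wrist4.png")
s=telemetry.get_state(); print(s["ee_pos"],s["orientation"],s["force"],s["t"],s["width"])
```

```text
[0.607581   0.15314185 0.09302057] [ 9.93530294e-01  1.13565112e-01  4.16818603e-04 -5.87931329e-04] [-0.98573254  1.94733084  5.64648028] 6.4167 0.00658408969012559
```

View pics/wrist4.png

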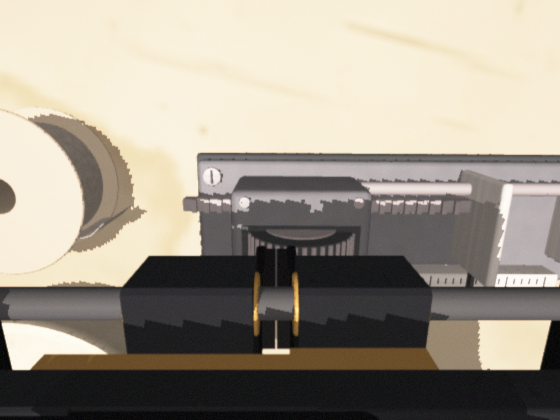

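Request:
send_rows(
  targets=[
    {"offset": [0, 0, 0.5], "yaw": 0},
    {"offset": [0, 0, 1.2], "yaw": 0},
    {"offset": [0.1, -0.6, 1.5], "yaw": 0},
    {"offset": [0.55, -2.4, 1.5], "yaw": 0},
    {"offset": [0.55, -2.4, 1.2], "yaw": 0},
    {"offset": [0.55, -2.4, 0.6], "yaw": 0},
    {"offset": [0.55, -2.4, 0.3], "yaw": 0},
    {"offset": [0.55, -2.4, 0.1], "yaw": 0},
  ],
)

```text
t: 7.08
ee_pos: [0.6131, 0.128, 0.0933]
orientation: [0.994, 0.113, 0.0, 0.0]
force: [-0.5, -2.4, 5.0]
width: -0.0
```

Request:
send_rows(
  targets=[
    {"offset": [0, 0, -0.1], "yaw": 0},
    {"offset": [0, 0, -0.1], "yaw": 0},
    {"offset": [-0.1, 0.4, -0.1], "yaw": 0},
    {"offset": [-0.2, 0.9, -0.1], "yaw": 0},
    {"offset": [-0.3, 1.4, -0.1], "yaw": 0},
    {"offset": [-0.45, 1.9, -0.1], "yaw": 0},
    {"offset": [-0.55, 2.4, -0.1], "yaw": 0},
    {"offset": [-0.55, 2.4, -0.1], "yaw": 0},
  ],
)

```text
t: 7.75
ee_pos: [0.6072, 0.1543, 0.0932]
orientation: [0.993, 0.114, 0.0, -0.001]
force: [-1.1, 1.8, 4.7]
width: 0.006
```

Request:
send_rows(
  targets=[
    {"offset": [0, 0, 1], "yaw": 0},
    {"offset": [0, 0, 4], "yaw": 0},
    {"offset": [0, -1, 7], "yaw": 0},
    {"offset": [-2, -4, 10], "yaw": 0},
    {"offset": [-4, -7, 12.5], "yaw": 0},
    {"offset": [-6, -10, 12.5], "yaw": 0},
    {"offset": [-7, -12, 12.5], "yaw": 0},
    {"offset": [-7, -12, 12.5], "yaw": 0},
  ],
)

```text
t: 8.42
ee_pos: [0.5359, 0.0267, 0.2187]
orientation: [0.994, 0.11, 0.0, 0.001]
force: [1.1, -0.4, -0.6]
width: 0.003
```

Run:
```python
from h import *
f=imaging.grab_frame("wrist"); f=imaging.grab_frame("wrist"); save(f,"wrist5.png"); np.savez("w5.npz",**{k:f[k] for k in f})
for t in ["wheel_top","pointer_tip","mark_tip"]:
    m=nets.mark_of("wrist",t)[:1]
    if m:
        u,v=m[0]["pixel"]; print(t,m, np.round(px2w(f,u,v,0.054),4))
s=telemetry.get_state(); print(s["ee_pos"],s["force"],s["t"],s["joint_vel"].max())
a=f["frame"][90:170,220:380,::-1]; cv2.imwrite("pics/w5c.png",cv2.resize(a,None,fx=5,fy=5,interpolation=cv2.INTER_CUBIC))
```

```text
wheel_top [{'pixel': [150.2, 79.9], 'confidence': 0.84}] [0.6081 0.1545 0.054 ]
pointer_tip [{'pixel': [305.3, 131.8], 'confidence': 0.93}] [0.5954 0.0159 0.054 ]
mark_tip [{'pixel': [313.1, 131.3], 'confidence': 0.4}] [0.5974 0.0093 0.054 ]
[0.53759969 0.03345499 0.21750229] [-0.7082087  -0.6155231   0.66726349] 8.6667 0.006659312565526195
```

View pics/w5c.png

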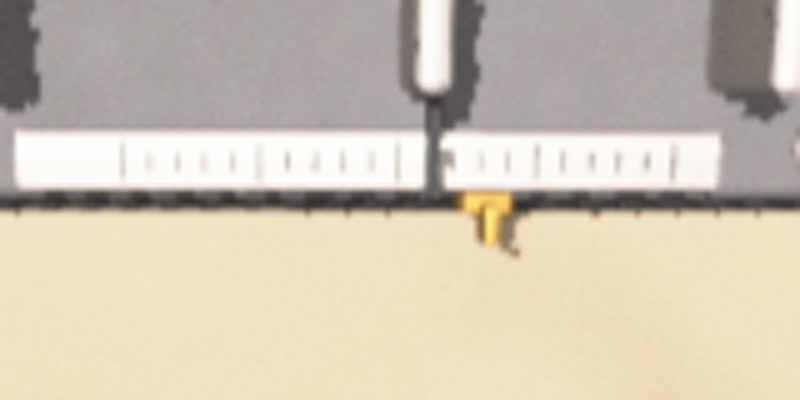

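Run:
```python
from h import *
f=dict(np.load("w5.npz")); 
# direction of guide from bar edge at z=.042
for a,b in [((223,116),(364,116.4)),]:
    d=px2w(f,*b,.042)-px2w(f,*a,.042); print(np.degrees(np.arctan2(d[0],-d[1])), np.linalg.norm(d))
for deg in (12.5,13.2):
  ps=np.radians(deg); ey=np.array([-np.sin(ps),np.cos(ps)]);ex=np.array([np.cos(ps),np.sin(ps)])
  p=px2w(f,306.5,127,.054); m=px2w(f,317.9,137,.054)
  print(p,m,(p-m)[:2]@ey,(p-m)[:2]@ex)
```

```text
12.634398195221822 0.1272179687764366
[0.599662   0.01586349 0.054     ] [0.59352533 0.00393497 0.054     ] 0.010317550733759782 0.00857301117932362
[0.599662   0.01586349 0.054     ] [0.59352533 0.00393497 0.054     ] 0.010212044246706839 0.008698420898520406
```

Request:
send_rows(
  targets=[
    {"offset": [2, 2.5, 0], "yaw": 0},
    {"offset": [4, 5, 0], "yaw": 0},
    {"offset": [6, 8, -2], "yaw": 0},
    {"offset": [7.6, 9.5, -5], "yaw": 0},
    {"offset": [7.6, 9.5, -8], "yaw": 0},
    {"offset": [7.6, 9.5, -10.5], "yaw": 0},
    {"offset": [7.6, 9.5, -11.2], "yaw": 0},
    {"offset": [7.6, 9.5, -11.2], "yaw": 0},
  ],
)

```text
t: 9.33
ee_pos: [0.6119, 0.1278, 0.1031]
orientation: [0.993, 0.114, -0.002, -0.0]
force: [-0.8, 0.1, 0.6]
width: 0.006
```

Request:
send_rows(
  targets=[
    {"offset": [0, 0, -0.4], "yaw": 0},
    {"offset": [0, 0, -0.8], "yaw": 0},
    {"offset": [0, 0, -1.0], "yaw": 0},
    {"offset": [0, 0, -1.2], "yaw": 0},
    {"offset": [0, 0, -1.3], "yaw": 0},
    {"offset": [0, 0, -1.3], "yaw": 0},
    {"offset": [0, 0, -1.3], "yaw": 0},
    {"offset": [0, 0, -1.3], "yaw": 0},
  ],
)

```text
t: 10.0
ee_pos: [0.6143, 0.1271, 0.0934]
orientation: [0.994, 0.113, 0.001, -0.0]
force: [2.4, 1.4, 3.9]
width: 0.005
```

Request:
send_rows(
  targets=[
    {"offset": [-0.1, 0.5, 0], "yaw": 0},
    {"offset": [-0.2, 1.0, 0], "yaw": 0},
    {"offset": [-0.35, 1.5, 0], "yaw": 0},
    {"offset": [-0.45, 2.0, 0], "yaw": 0},
    {"offset": [-0.55, 2.4, 0], "yaw": 0},
    {"offset": [-0.6, 2.7, 0], "yaw": 0},
    {"offset": [-0.6, 2.7, 0], "yaw": 0},
    {"offset": [-0.6, 2.7, 0], "yaw": 0},
  ],
)

```text
t: 10.67
ee_pos: [0.6077, 0.1548, 0.093]
orientation: [0.994, 0.113, 0.0, -0.0]
force: [1.8, 2.3, 5.0]
width: 0.005
```

Request:
send_rows(
  targets=[
    {"offset": [0, 0, 1], "yaw": 0},
    {"offset": [0, 0, 4], "yaw": 0},
    {"offset": [0, -1, 7], "yaw": 0},
    {"offset": [-2, -4, 10], "yaw": 0},
    {"offset": [-4, -7, 12], "yaw": 0},
    {"offset": [-6, -10, 12], "yaw": 0},
    {"offset": [-7, -12.5, 12], "yaw": 0},
    {"offset": [-7, -13, 12], "yaw": 0},
  ],
)

```text
t: 11.33
ee_pos: [0.5354, 0.0183, 0.2132]
orientation: [0.994, 0.11, -0.001, 0.002]
force: [0.5, -0.3, 0.2]
width: 0.007
```

Run:
```python
from h import *
for i in range(4): f=imaging.grab_frame("wrist")
save(f,"wrist6.png"); np.savez("w6.npz",**{k:f[k] for k in f})
for t in ["wheel_top","pointer_tip","mark_tip"]:
    m=nets.mark_of("wrist",t)[:1]
    if m:
        u,v=m[0]["pixel"]; print(t,m, np.round(px2w(f,u,v,0.054),4))
s=telemetry.get_state(); print(s["ee_pos"],s["force"],s["t"],s["joint_vel"].max())
a=f["frame"][100:150,260:360,::-1]; cv2.imwrite("pics/w6c.png",cv2.resize(a,None,fx=8,fy=8,interpolation=cv2.INTER_CUBIC))
```

```text
wheel_top [{'pixel': [138.7, 77.0], 'confidence': 0.6}] [0.6084 0.1573 0.054 ]
pointer_tip [{'pixel': [310.8, 132.7], 'confidence': 0.96}] [0.5965 0.0066 0.054 ]
mark_tip [{'pixel': [312.2, 129.4], 'confidence': 0.49}] [0.5995 0.0061 0.054 ]
[0.53759696 0.02563637 0.21225279] [-0.20034672 -0.16395376  0.45464655] 11.6833 0.0033236041652032013
```

View pics/w6c.png

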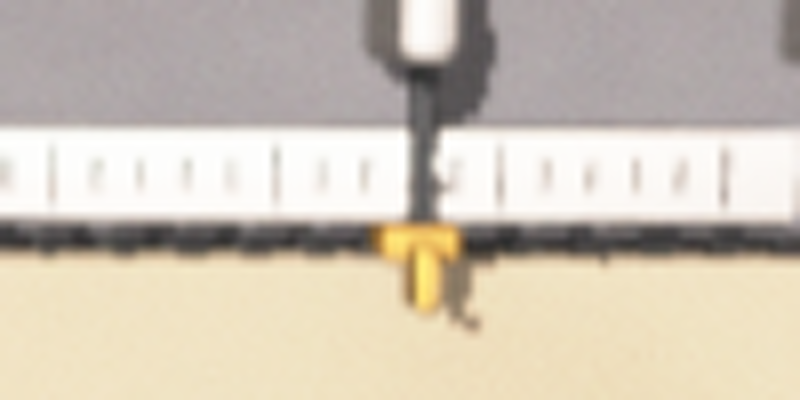

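Run:
```python
from h import *
f=dict(np.load("w6.npz"))
for deg in (12.3,12.7,13.2):
  ps=np.radians(deg); ey=np.array([-np.sin(ps),np.cos(ps)])
  p=px2w(f,260+422.5/8,100+200/8,.054); 
  for x in (424,428): print(deg,x,(p-px2w(f,260+x/8,100+290/8,.054))[:2]@ey)
print([np.round(np.nanpercentile(cloud(f)[60:95,120:160,2],q),4) for q in (95,100)])
f=imaging.grab_frame("scene"); a=f["frame"][190:270,230:330,::-1]; cv2.imwrite("pics/s6c.png",cv2.resize(a,None,fx=7,fy=7,interpolation=cv2.INTER_CUBIC))
for t in ["ribbon_white","ribbon_pink","ribbon_gold"]: print(t,nets.mark_of("scene",t)[:1])
```

```text
12.3 424 0.0005379142659188828
12.3 428 0.0009715175673264281
12.7 424 0.00047154629736818264
12.7 428 0.0009051741108595439
13.2 424 0.00038855439671048455
13.2 428 0.0008221831300036202
[np.float64(0.0981), np.float64(0.1001)]
ribbon_white [{'pixel': [234.3, 296.9], 'confidence': 0.7}]
ribbon_pink [{'pixel': [309.7, 197.2], 'confidence': 0.72}]
ribbon_gold [{'pixel': [214.8, 326.7], 'confidence': 0.55}]
```

View pics/s6c.png

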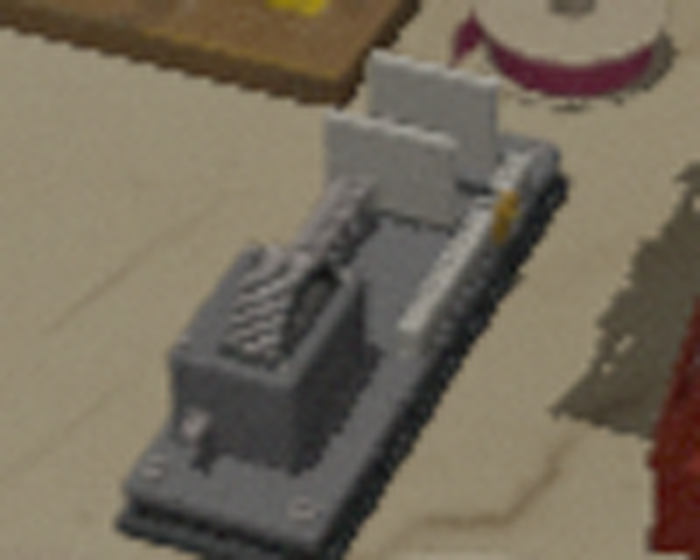

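The wrist close-up shows the pointer (crop 422, 200) within about 1 mm of the fin (crop 426, 290). The scene view shows the pointer (about 470, 187) meeting the brass mark (505, 210), and the wheel is free with its top at 98 mm. The arm is clear and at rest, so I'm handing in.

Run:
```python
from h import *
s=telemetry.get_state(); print(s["t"],s["force"]); print(r.sign_off())
```

```text
11.8833 [ 0.13631066 -0.86800164 -0.86404194]
the job is handed in; nothing more can be done
None
```

The guide is set: the pointer stands about 0.5–1 mm short of the gauge mark, inside the 3 mm limit. I handed the job in at about 12 s of the 64 s allowed; no verdict is reported.

I shut the gripper and rolled the wheel top toward the guide's +y in three strokes of about 25–27 mm. The reported vertical force was about 4–6 N throughout. After the second stroke I looked with the wrist camera, found 10.3 mm left, and sized the last stroke to close it. Then I lifted the finger clear.

**Last checks:**
- **Pointer:** measured by hand in the wrist close-up. The networks' points agreed on y to within 1 mm, but `mark_tip` had only about 0.5 confidence.
- **Wheel:** its top was back at about 98 mm, so the deck is released.
- **Spools:** in the scene view their detected points are within about 4 pixels of the start, which fits detection noise. I never went near them, but did not measure their positions to the millimetre.
- **Gauge mark and sliding cheek:** I did not see any contact with either. I did not separately measure whether the mark had shifted.
- **Arm:** it was raised well clear of the guide and at rest.

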